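Find and mark the balance point of a weighted boom arm

TASK

The square steel bar on the balancing block is weighted inside, so its balance point is unknown. Gently slide it endwise, outwards over the block's bare edge, until it just tips by itself onto the catch post, and no further, then, just as gently, set the marker saddle astride it right above the edge, where it balances. Leave the bar tipped with the saddle on it, and do not disturb the other things on the bench.

Things in the scene. Friction and masses are not known exactly. Their poses are not given: they have to be found in the camera images.
- block: Fixed balancing block: dark steel, 60 mm wide (x), 140 mm long (its y, 0 to +140), flat top 70 mm above the bench, on a wooden base board 80 x 360 x 12 mm (y -210 to +150). Origin on the bench under the bare fulcrum edge (y = 0). On top two cheeks, 10 mm high, 8 mm thick, 20 mm apart (y 50 to 130), guide the bar along y. The bar starts with its middle 52 to 68 mm on the +y side.
- edge (a point): Middle of the fulcrum edge, at the height of the block's top, in the middle of the bar's track; axes as the block's. The bar is to slide towards -y. A just barely tipped bar is pressed level again by a load on the +y (block's) side of the edge.
- catch: Fixed wooden catch post, 44 mm wide, 16 mm long, centred 150 mm beyond the edge on the block's -y side; origin at its underside, 12 mm above the bench. Its top is 54 mm above the bench, 16 mm lower than the block's, with lips 12 mm high at 28 mm spacing; the bar tips by about 0.11 rad and comes to rest on it.
- bar: Loose square steel bar, 16 x 16 x 400 mm (long in its y), black end caps, 0.37 to 0.61 kg. Origin mid-underside, z up, low end after tipping is -y. Unseen weights shift its balance point up to 35 mm from its middle. A finger pressing on its end, or pads closed on it, can hold it back from tipping: back off to see. More than 15 N on it is rough. Sliding it takes 1.5 to 5 N.
- bar_end (a point): Centre of the bar's +y end face (16 x 16 mm), which stands out beyond the +y end of the block; pushed along the bar's -y, the bar slides out over the edge.
- saddle: Loose dark wooden marker saddle, 20 g: upside-down U, 31 mm wide (x), 18 mm long (y), legs 12 mm deep, 19 mm gap that straddles the bar (saddle's y along the bar, either way round); upright grip fin on top, 12 mm thick (x), 18 mm (y), 20 to 52 mm above the origin, which lies midway between the leg feet. Seated, the origin is 4 mm above the bar's underside.
- graphite: Bystander: black graphite block, 30 x 50 x 20 mm, loose.
- flask: Bystander: green glass bottle, 50 mm across, 130 mm high, loose.
- beaker: Bystander: glass cup, 70 mm across, 90 mm high, loose.
- driver: Bystander: screwdriver lying loose on the bench.
- weight: Bystander: brass knobbed weight 40 mm across, 52 mm high, loose.
- wrench: Bystander: wrench lying loose on the bench.

How it is judged:
By the outcome, as a careful person would: the job done as asked, in the order asked, and still so for the second after the job is handed in, with the robot touching nothing.
It also fails if it takes over 72 s, if anything falls off the work surface, if the arm or the gripper's body presses on something with over 40 N, if the wrist force passes 120 N, or if a joint passes its speed limit or range.

ROBOT

A 6-joint arm with a two-finger parallel gripper is mounted at the origin on the work surface. World frame = base frame: x ahead of the robot, y to its left, z up, the work surface at z = 0. Lengths are in m, angles in rad, forces in N, time in s.
With the tool pointing down it reaches from about 0.3 to 0.85 m from the base axis. Payload 4.2 kg.
Tool frame: the origin (TCP) lies at the very end of the fingers, on their centre line; the grasp point (between the pads) lies 19 mm behind it; y points along the fingers, z is the direction in which the jaws open and shut, and the axes are right-handed (so a half turn about y gives the same grasp; the last joint's range is limited). The gripper opens to 91 mm and grips with 3 to 60 N. Pads are 32 mm wide; open, the fingers measure 118 mm over their backs; the gripper's body (76 mm by 178 mm) begins 60 mm behind the grasp point.
Start: joints at [-1.137, 0.32, 1.565, -0, 1.257, -0.02], TCP at [0.252, -0.517, 0.214] pointing down, gripper open.
Joint ranges: [-3.11, 3.11], [-0.84, 2.01], [0.21, 2.61], [-1.34, 4.49], [0.05, 2.63], [-2.56, 2.56]. Speed limits (rad/s): [2.57, 2.57, 3.14, 3.14, 3.14, 3.14].

INTERFACE

Orientations are given as [roll, pitch, yaw] about the fixed x, y, z axes, in that order (R = Rz(yaw) Ry(pitch) Rx(roll)).
In Python, from station import manip gives the robot as it stands.
- The arm moves only by the shell command python3 -m creep 'ROWS' [OPENING] [FORCE]. ROWS is JSON, a list of rows, each an object with "offset": the shift along the tool's x, y, z in mm, a list of three; "spin": the turn about the tool's y in rad. In form: [{"offset": [x, y, z], "spin": spin}, ...]. A call has 1 to 20 rows; each row shifts and turns the pose as measured when the row begins, along the tool's axes as they then stand; what a row does not reach is not made up. A row lasts 1/10 s, in which the tool goes at most 50 mm and 8.59 degrees, less where a joint would pass 70% of its speed; a pose out of reach is approached as far as the arm can. A call is refused whole if a number of a shift passes 50 or a number of a turn 0.15, either way. A call with a gripper value outside its range is refused whole. OPENING is the opening, from 0 (shut) to 1 (fully open), set as the call begins (- or left out, the last holds). The fingers move at their own pace and stop on an object; FORCE is the grip in N (left out, the last holds). Time passes only in rows, so rows that do not move let the fingers close. It gives the time, the measured TCP pose, the force and the opening at its end, in the units of the state.
- manip.sense(): the state, without advancing time (a new reading comes with each control period).
- manip.read_camera(name): name is "scene" or "top" or "wrist"; returns a dict with "image" (480x640x3 uint8, red, green, blue), "depth" (480x640 float32, m along the optical axis (not along the pixel's ray), 0 where there is no reading), "fx", "fy", "cx", "cy" (pixels), "xyz" and "orientation" of the camera in the world. Camera axes: x right, y down, z forward; pixel columns grow to the right and rows downward; lengths in m; the calibration is good to about 2 mm. The wrist camera is an equidistant fisheye: a pixel r from the principal point sees the ray r / f radians off the axis. A picture is of the moment at which its call begins.
- manip.job_done(): hands the job in, once; it reports no verdict.
The state is a dict: "time_s": time; "qpos": joint angles; "dq": joint speeds; "tau": joint torques, N m; "ee_pos": TCP position; "orientation": TCP orientation; "force": force on the tool from outside, world axes, zero at the start; "moment": the same for the moment, N m; "finger_gap": finger opening in m.
Only numpy, scipy, OpenCV 4.12 (cv2) and the standard library are available. Lean on these libraries where they do the work, as an engineer would, in place of code of your own. Each camera call takes 0.05 s, during which the arm holds its last target. There are 200 camera calls.

## Working session

There is one attempt and no reset: what is moved stays moved. The work goes in short steps, Python scripts to look and compute and a shell command to move; the robot and the scene stay as the last step left them, time stands still between calls to the robot, and variables do not carry over. Pictures are saved under pics/ and viewed, about 8 in all and at most 12, crops included, and the job is handed in when it is done.

```bash
ls; mkdir -p pics; python3 - <<'E'
from station import manip
import cv2,numpy as np
print(manip.sense())
for n in("scene","top"):
    d=manip.read_camera(n); np.savez(f"pics/{n}0.npz",**{k:np.array(v) for k,v in d.items()})
    cv2.imwrite(f"pics/{n}0.png",d["image"][:,:,::-1]); print(n,[d[k] for k in("fx","fy","cx","cy","xyz","orientation")],(d["depth"]>0).mean())
E
```

```text
pics
{'time_s': 0.0, 'qpos': array([-1.13699855e+00,  3.20290995e-01,  1.56569787e+00, -5.28717224e-06,
        1.25739978e+00, -1.99936906e-02]), 'dq': array([ 0.00142417,  0.00026735,  0.00140851,  0.0010906 , -0.00041578,
        0.00114464]), 'tau': array([-3.37453501e-03, -4.12476110e+01, -2.31981432e+01,  7.26440549e-02,
        4.55460779e-02, -1.14132763e-04]), 'ee_pos': array([ 0.25185085, -0.51633326,  0.2131135 ]), 'orientation': array([-1.57259205e+00,  3.08802726e-05, -2.68779958e+00]), 'force': array([-0.08762774,  0.0407298 ,  0.3280169 ]), 'moment': array([0.04214272, 0.00906105, 0.01439614]), 'finger_gap': 0.09135121286497223}
scene [476.60286334695235, 476.60286334695235, 314.48803724201827, 242.79831321143948, array([1.27627572, 0.12482106, 0.94090552]), array([-2.46913425,  0.01707813,  1.80897004])] 0.9961490885416666
top [434.6777012169866, 434.6777012169866, 319.96402401496306, 241.49884228791575, array([ 0.4861133 , -0.06670717,  1.18709745]), array([-3.02913651,  0.01298737, -1.58423965])] 0.9960188802083333
```

View pics/top0.png

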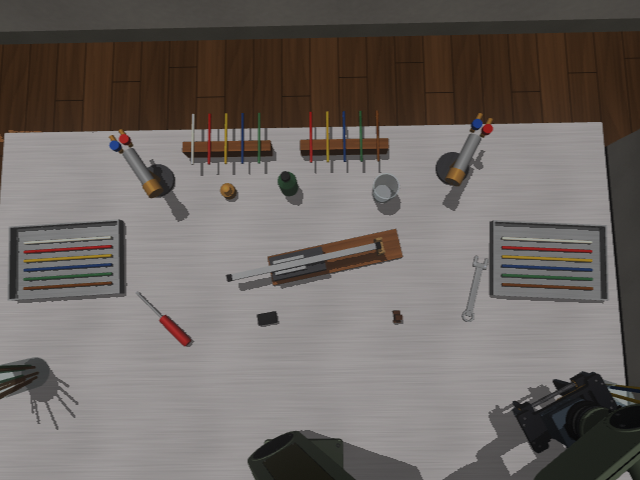

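View pics/scene0.png

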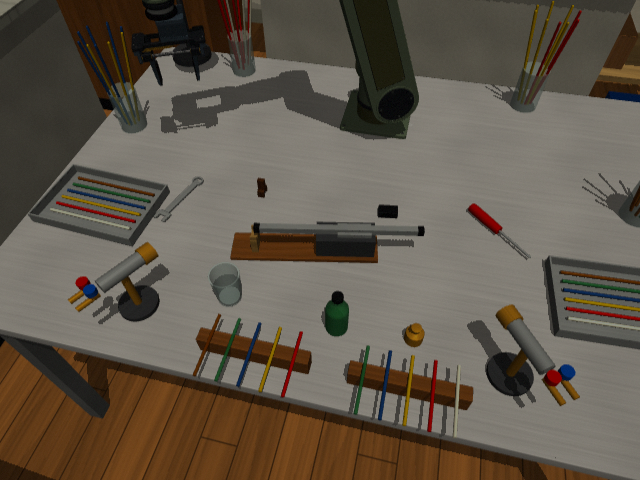

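The top view shows the bar from its +y end at (229,278) to (382,246) at the catch post, with the base board ending at about (400,243). The saddle is at (397,317) and the graphite at (267,319). The scene view shows the same things, with the bar's +y end at (421,231) and the saddle at (262,187).

```bash
cat > h.py <<'E'
import numpy as np,cv2
from scipy.spatial.transform import Rotation as R
def load(n): 
    d=dict(np.load(f"pics/{n}.npz")); return d
def rot(d): return R.from_euler("xyz",d["orientation"]).as_matrix()
def cloud(d):
    v,u=np.mgrid[0:480,0:640]; z=d["depth"]
    p=np.stack([(u-d["cx"])/d["fx"]*z,(v-d["cy"])/d["fy"]*z,z],-1)
    return p@rot(d).T+d["xyz"]
def plane(d,u,v,h):
    r=rot(d)@np.array([(u-d["cx"])/d["fx"],(v-d["cy"])/d["fy"],1]); return d["xyz"]+r*(h-d["xyz"][2])/r[2]
def proj(d,p):
    c=(np.asarray(p)-d["xyz"])@rot(d); return c[...,0]/c[...,2]*d["fx"]+d["cx"],c[...,1]/c[...,2]*d["fy"]+d["cy"]
E
python3 - <<'E'
from h import *
np.set_printoptions(precision=4,suppress=True)
out=[]
for n,(bx,sx) in {"top0":((215,235,415,295),(385,305,410,330)),"scene0":((225,210,435,270),(250,172,275,202))}.items():
    d=load(n);P=cloud(d);I=d["image"].astype(int)
    table=P[280:300,200:240] if n=="top0" else P[150:170,300:330]
    print(n,"table z",np.median(table[...,2]))
    def sub(b): return P[b[1]:b[3],b[0]:b[2]].reshape(-1,3),I[b[1]:b[3],b[0]:b[2]].reshape(-1,3)
    p,c=sub(bx)
    def rect(m,name):
        q=p[m]; r=cv2.minAreaRect(q[:,:2].astype(np.float32)*1000); print(name,m.sum(),r,"z",np.percentile(q[:,2],[5,50,95]))
        return q
    z=p[:,2]
    bar=rect((z>.08)&(z<.092),"bar top")
    brown=(c[:,0]>c[:,2]*1.6)&(c[:,0]>50)
    rect(brown&(z<.025)&(z>.005),"board")
    rect((z>.064)&(z<.075),"blocktop")
    rect(brown&(z>.04)&(z<.07),"post")
    mu=bar.mean(0);w=np.linalg.svd(bar[:,:2]-mu[:2],full_matrices=False)[2][0];w*=np.sign(w[1])
    t=(bar[:,:2]-mu[:2])@w;print("axis yaw",np.arctan2(w[1],w[0])-np.pi/2,"ends",mu[:2]+w*t.min(),mu[:2]+w*t.max(),t.max()-t.min())
    p,c=sub(sx);z=p[:,2];m=(z>.008)
    rect(m,"saddle");rect(z>.035,"saddle fin");
    cv2.imwrite(f"pics/{n}_c.png",cv2.resize(d["image"][bx[1]:bx[3],bx[0]:bx[2],::-1],None,fx=3.8,fy=3.8,interpolation=cv2.INTER_CUBIC))
    q=cv2.resize(d["image"][sx[1]:sx[3],sx[0]:sx[2],::-1],None,fx=8,fy=8); cv2.imwrite(f"pics/{n}_s.png",q)
a=cv2.imread("pics/top0_c.png");s=cv2.imread("pics/top0_s.png");b=cv2.imread("pics/scene0_c.png")
H=np.zeros((a.shape[0]+b.shape[0],800,3),np.uint8);H[:a.shape[0],:a.shape[1]]=a[:,:800];H[a.shape[0]:,:b.shape[1]]=b[:,:800];cv2.imwrite("pics/crop.png",H)
E
```

```text
top0 table z -0.0004322887863578151
bar top 1097 ((561.7546997070312, -10.392364501953125), (35.37178039550781, 399.65533447265625), 11.969857215881348) z [0.0812 0.0853 0.0889]
board 1844 ((577.6543579101562, -91.44937133789062), (78.80364227294922, 357.0059814453125), 11.466636657714844) z [0.0081 0.0117 0.0154]
blocktop 737 ((563.9910888671875, -22.262786865234375), (60.1749153137207, 395.6498718261719), 11.496004104614258) z [0.0659 0.0697 0.0731]
post 79 ((576.4949340820312, -69.67179870605469), (44.10942840576172, 297.8644714355469), 10.254294395446777) z [0.0504 0.0586 0.0693]
axis yaw 0.20030711666574064 ends [ 0.6011 -0.2063] [0.5216 0.1854] 0.39968114868268617
saddle 96 ((415.5276184082031, -251.32872009277344), (17.424854278564453, 29.095043182373047), 89.60352325439453) z [0.0164 0.024  0.0537]
saddle fin 40 ((416.18798828125, -251.44461059570312), (11.086650848388672, 17.124238967895508), 2.6374948024749756) z [0.0405 0.051  0.0546]
scene0 table z 0.0021757123913674348
bar top 1469 ((580.7776489257812, -41.69775390625), (125.36708068847656, 465.07208251953125), 27.25296974182129) z [0.0808 0.0872 0.0905]
board 2071 ((577.7132568359375, -87.83251953125), (84.52596282958984, 359.77716064453125), 11.268352508544922) z [0.0092 0.0139 0.0171]
blocktop 706 ((571.45263671875, -48.570404052734375), (129.4679718017578, 462.4002685546875), 25.668210983276367) z [0.0658 0.0716 0.0745]
post 96 ((589.4464111328125, -65.66850280761719), (41.13611602783203, 299.088134765625), 6.01551628112793) z [0.0433 0.0572 0.0689]
axis yaw 0.26242002905819706 ends [ 0.633  -0.2543] [0.5144 0.1873] 0.45732681013868126
saddle 151 ((826.3411865234375, -62.57867431640625), (974.3803100585938, 28.66900634765625), 24.297260284423828) z [0.0107 0.0301 0.0559]
saddle fin 67 ((841.25634765625, -69.31436157226562), (952.5266723632812, 20.37140655517578), 22.82451057434082) z [0.0366 0.051  0.9409]
```

View pics/crop.png

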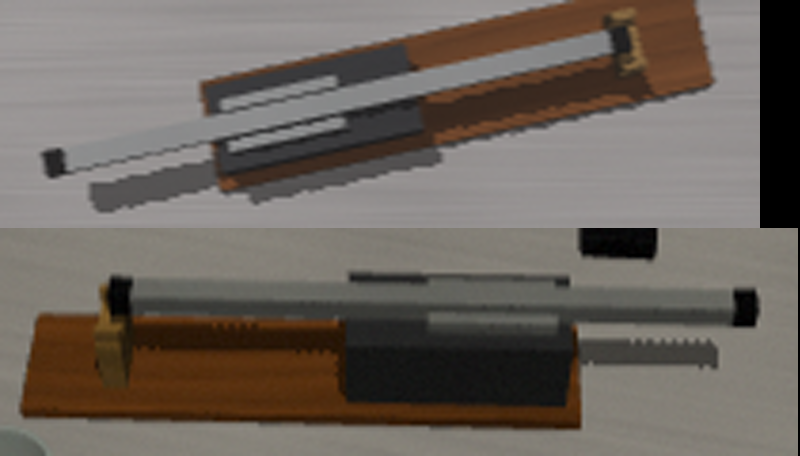

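The crop shows the bar in its cheeks, level, with its end cap at about (55,162) in the top crop. From the depth clouds, the block yaw is 0.200, the edge is at about (0.572,-0.061), the bar's end is at about (0.521,0.186), and the heights match the text. The saddle is at about (0.416,-0.251), with a yaw near 0. I'll turn the tool, shut the fingers and move to the bar's end.

```bash
python3 -m creep '[{"offset":[0,0,0],"spin":-0.146},{"offset":[0,0,0],"spin":-0.146},{"offset":[0,0,0],"spin":-0.146},{"offset":[0,0,0],"spin":-0.146},{"offset":[0,0,0],"spin":-0.146},{"offset":[0,0,0],"spin":-0.146},{"offset":[0,0,0],"spin":-0.146},{"offset":[0,0,0],"spin":-0.146},{"offset":[0,0,0],"spin":-0.146}]' 0 20
python3 - <<'E'
from h import *
np.set_printoptions(precision=4,suppress=True)
# bystanders' nominal positions from top depth, for later comparison
d=load("top0");P=cloud(d)
for n,b in dict(flask=(275,168,302,198),beaker=(370,173,400,203),weight=(218,180,240,202),graphite=(255,308,280,330)).items():
    q=P[b[1]:b[3],b[0]:b[2]].reshape(-1,3);q=q[q[:,2]>.012];print(n,np.median(q,0),q[:,2].max())
E
```

```text
time_s: 1.0
ee_pos: [0.2507, -0.5137, 0.2084]
orientation: [-1.573, 0.012, -1.336]
force: [0.6, 0.2, 1.3]
finger_gap: 0.022
flask [0.7632 0.0281 0.0873] 1.1870974466740494
beaker [ 0.7644 -0.2295  0.0669] 1.1870974466740494
weight [0.7586 0.1956 0.0324] 1.1870974466740494
graphite [0.4159 0.0924 0.0194] 0.026052422417858878
```

```bash
python3 -m creep '[{"offset":[0,0,0],"spin":0.035},{"offset":[-42,0,25],"spin":0},{"offset":[-42,0,25],"spin":0},{"offset":[-42,0,25],"spin":0},{"offset":[-42,0,25],"spin":0},{"offset":[-42,0,25],"spin":0},{"offset":[-42,0,25],"spin":0},{"offset":[-42,0,25],"spin":0},{"offset":[-42,0,25],"spin":0},{"offset":[-42,0,25],"spin":0},{"offset":[-42,0,25],"spin":0},{"offset":[-42,0,25],"spin":0},{"offset":[-42,0,25],"spin":0},{"offset":[-42,0,25],"spin":0},{"offset":[-42,0,25],"spin":0},{"offset":[-42,0,25],"spin":0},{"offset":[-42,0,25],"spin":0}]'
cat >> h.py <<'E'
O=np.array([.5717,-.061,0]);Y=.2003
def toblk(p):
    return (np.asarray(p)-O)@R.from_euler("z",Y).as_matrix()
def shot(n,tag):
    from station import manip
    d=manip.read_camera(n);np.savez(f"pics/{tag}.npz",**{k:np.array(v) for k,v in d.items()});return d
def state():
    from station import manip
    s=manip.sense();print("t%.2f blk mm"%s["time_s"],(toblk(s["ee_pos"])*1000).round(1),"yaw err %.3f"%(s["orientation"][2]-(Y-np.pi/2)),"rp",s["orientation"][:2].round(3),"F",s["force"].round(2),"gap %.4f"%s["finger_gap"])
    return s
E
python3 -c "
from h import *
state()"
```

```text
time_s: 2.7
ee_pos: [0.5452, 0.2258, 0.2123]
orientation: [-1.573, 0.01, -1.467]
force: [0.5, 0.3, 0.1]
finger_gap: 0.0004
t2.70 blk mm [ 31.1 286.4 212.3] yaw err -0.097 rp [-1.573  0.01 ] F [0.46 0.32 0.07] gap 0.0004
```

```bash
python3 -m creep '[{"offset":[0,0,0],"spin":-0.097},{"offset":[0,0,-31],"spin":0},{"offset":[0,30,0],"spin":0},{"offset":[0,40,0],"spin":0},{"offset":[0,35,0],"spin":0},{"offset":[0,0,0],"spin":0},{"offset":[0,0,0],"spin":0}]'
python3 - <<'E'
from h import *
state()
a=shot("wrist","w1");b=shot("scene","s1");print({k:a[k] for k in("fx","cx","cy","xyz","orientation")})
cv2.imwrite("pics/v1.png",np.hstack([cv2.resize(a["image"],(400,300)),cv2.resize(b["image"][170:290,300:460],(400,300),interpolation=cv2.INTER_CUBIC)])[:,:,::-1])
E
```

```text
time_s: 3.4
ee_pos: [0.5165, 0.2296, 0.1033]
orientation: [-1.569, 0.013, -1.39]
force: [0.3, 1.0, 0.8]
finger_gap: 0.0006
t3.40 blk mm [  3.7 295.8 103.3] yaw err -0.019 rp [-1.569  0.013] F [0.29 1.03 0.77] gap 0.0006
{'fx': 371.64829954431775, 'cx': 315.48420526442936, 'cy': 236.94258296245448, 'xyz': array([0.50356881, 0.29980377, 0.27421355]), 'orientation': array([ 2.89043917e+00, -1.77161334e-03,  1.81165710e-01])}
```

View pics/v1.png

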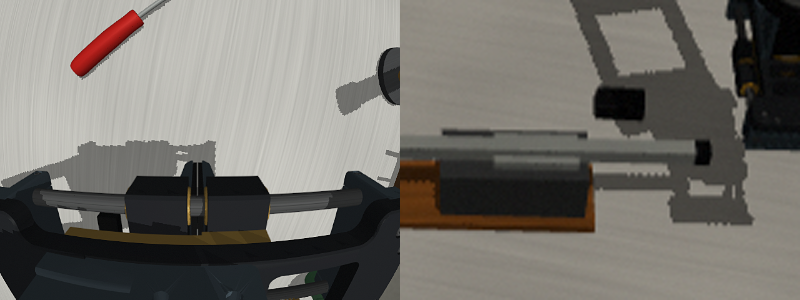

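The wrist view shows the closed fingers in front of the bar's end, and the scene crop shows the bar's end cap clear of the gripper, which is to its right. I'll descend and approach slowly.

```bash
python3 -m creep '[{"offset":[0,16,-4],"spin":-0.019},{"offset":[0,16,0],"spin":0},{"offset":[8,0,0],"spin":0},{"offset":[6,0,0],"spin":0},{"offset":[3,0,0],"spin":0},{"offset":[0,0,0],"spin":0}]'
python3 -c "
from h import *
state()"
for i in 1; do python3 -m creep '[{"offset":[2,0,0],"spin":0},{"offset":[2,0,0],"spin":0}]' | tail -2; done; python3 -c "
from h import *
state()"
python3 -m creep '[{"offset":[2,0,0],"spin":0},{"offset":[2,0,0],"spin":0}]' | tail -2; python3 -c "
from h import *
state()"
```

```text
time_s: 4.1
ee_pos: [0.5237, 0.2134, 0.0817]
orientation: [-1.548, 0.017, -1.374]
force: [-0.5, 0.2, 0.2]
finger_gap: 0.0006
t4.10 blk mm [  7.5 278.4  81.7] yaw err -0.003 rp [-1.548  0.017] F [-0.53  0.25  0.24] gap 0.0006
force: [0.3, 0.5, 0.9]
finger_gap: 0.0007
t4.30 blk mm [  8.4 274.2  82.9] yaw err -0.004 rp [-1.546  0.017] F [0.32 0.46 0.89] gap 0.0007
force: [0.6, -0.3, -0.5]
finger_gap: 0.0007
t4.50 blk mm [  8.5 270.   83.2] yaw err -0.004 rp [-1.545  0.017] F [ 0.62 -0.34 -0.51] gap 0.0007
```

```bash
python3 -m creep '[{"offset":[-4,6,-5],"spin":0},{"offset":[0,6,-4],"spin":0},{"offset":[0,0,0],"spin":0},{"offset":[0,0,0],"spin":0}]' |tail -2
python3 -c "
from h import *
state()"
```

```text
force: [1.2, 0.1, -0.2]
finger_gap: 0.0001
t4.90 blk mm [ -1.9 274.5  69.2] yaw err -0.004 rp [-1.547  0.017] F [ 1.17  0.13 -0.21] gap 0.0001
```

```bash
cat > chk.py <<'E'
from h import *
import sys
s=state();d=shot("top","chk")
p=toblk(cloud(d).reshape(-1,3))
def z(a,b):
    m=(abs(p[:,0])<6)&(p[:,1]>a)&(p[:,1]<b)&(p[:,2]>.05)&(p[:,2]<.13); return np.median(p[m,2])*1000
lo,hi=z(-.12,-.08),z(.01,.04)
tip=lo<hi-6
print("top z at -100: %.1f, at +25: %.1f"%(lo,hi),"TIPPED" if tip else "level"); sys.exit(int(tip))
E
python3 chk.py
python3 -m creep '[{"offset":[2,0,0],"spin":0},{"offset":[2,0,0],"spin":0},{"offset":[2,0,0],"spin":0}]' >/dev/null; python3 -c "
from h import *
state()"
python3 -m creep '[{"offset":[2,0,0],"spin":0},{"offset":[2,0,0],"spin":0}]'>/dev/null; python3 chk.py
python3 -m creep '[{"offset":[2,0,0],"spin":0},{"offset":[2,0,0],"spin":0}]'>/dev/null; python3 chk.py
```

```text
t4.90 blk mm [ -1.9 274.5  69.2] yaw err -0.004 rp [-1.547  0.017] F [ 1.17  0.13 -0.21] gap 0.0001
top z at -100: 57.2, at +25: 71.7 TIPPED
t5.25 blk mm [ -1.5 268.8  69.3] yaw err -0.004 rp [-1.547  0.018] F [ 0.11  2.13 -1.67] gap 0.0008
t5.45 blk mm [ -1.3 265.1  69.3] yaw err -0.004 rp [-1.546  0.019] F [ 0.09  2.58 -0.59] gap 0.0005
top z at -100: 57.5, at +25: 71.8 TIPPED
t5.70 blk mm [ -1.3 260.9  69.3] yaw err -0.005 rp [-1.546  0.02 ] F [-0.56  2.14 -0.11] gap 0.0006
top z at -100: 57.1, at +25: 71.9 TIPPED
```

```bash
python3 - <<'E'
from h import *
d=load("chk");t=load("top0")
p=toblk(cloud(d))
for X in (-12,-8,-4,0,4,8,12,16):
    m=(abs(p[...,0]*1000-X)<2)&(abs(p[...,1]+.1)<.02);print(X,m.sum(),np.median(p[m][:,2]).round(4), end=' | ')
b=shot("scene","s2")
cv2.imwrite("pics/v2.png",np.vstack([cv2.resize(d["image"][230:300,200:420],(770,245),interpolation=cv2.INTER_CUBIC),cv2.resize(b["image"][190:280,220:460],(770,289),interpolation=cv2.INTER_CUBIC)])[:,:,::-1])
E
```

```text
-12 24 0.013 | -8 42 0.0435 | -4 32 0.0857 | 0 25 0.0853 | 4 26 0.0859 | 8 8 0.0865 | 12 1 0.0139 | 16 22 0.0121 |
```

View pics/v2.png

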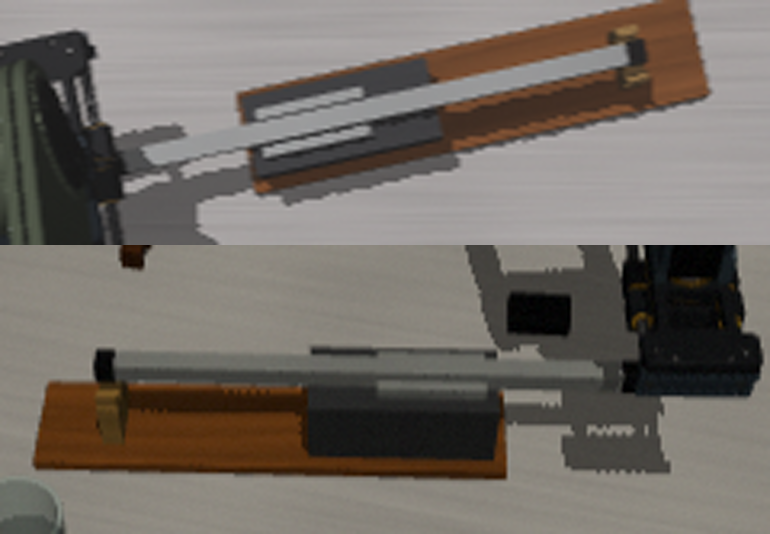

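The view shows the bar still level and the finger on its end. My check had a unit slip (6 m instead of 6 mm), which I've fixed. The bar has moved about 8 mm so far. Next I push 2 mm at a time, backing off after each push.

```bash
sed -i 's/<6)/<.006)/' chk.py
python3 -m creep '[{"offset":[2,0,0],"spin":0},{"offset":[2,0,0],"spin":0},{"offset":[2,0,0],"spin":0},{"offset":[-4,0,0],"spin":0},{"offset":[0,0,0],"spin":0},{"offset":[0,0,0],"spin":0}]'>/dev/null; python3 chk.py &&
python3 -m creep '[{"offset":[2,0,0],"spin":0},{"offset":[2,0,0],"spin":0},{"offset":[2,0,0],"spin":0},{"offset":[-4,0,0],"spin":0},{"offset":[0,0,0],"spin":0},{"offset":[0,0,0],"spin":0}]'>/dev/null && python3 chk.py &&
python3 -m creep '[{"offset":[2,0,0],"spin":0},{"offset":[2,0,0],"spin":0},{"offset":[2,0,0],"spin":0},{"offset":[-4,0,0],"spin":0},{"offset":[0,0,0],"spin":0},{"offset":[0,0,0],"spin":0}]'>/dev/null && python3 chk.py &&
python3 -m creep '[{"offset":[2,0,0],"spin":0},{"offset":[2,0,0],"spin":0},{"offset":[2,0,0],"spin":0},{"offset":[-4,0,0],"spin":0},{"offset":[0,0,0],"spin":0},{"offset":[0,0,0],"spin":0}]'>/dev/null && python3 chk.py
```

```text
t6.40 blk mm [ -1.3 257.3  69.4] yaw err -0.004 rp [-1.546  0.017] F [ 0.37  0.2  -0.45] gap 0.0003
top z at -100: 86.5, at +25: 85.9 level
t7.05 blk mm [ -1.3 255.2  69.3] yaw err -0.004 rp [-1.546  0.018] F [-0.5  -0.48 -0.12] gap 0.0001
top z at -100: 86.2, at +25: 85.6 level
t7.70 blk mm [ -1.3 253.1  69.3] yaw err -0.005 rp [-1.546  0.018] F [ 0.45 -0.03 -0.68] gap 0.0011
top z at -100: 85.9, at +25: 85.9 level
t8.35 blk mm [ -1.2 251.   69.3] yaw err -0.005 rp [-1.546  0.018] F [-0.12  0.38 -0.36] gap 0.0007
top z at -100: 85.6, at +25: 85.8 level
```

```bash
python3 -m creep '[{"offset":[2,0,0],"spin":0},{"offset":[2,0,0],"spin":0},{"offset":[2,0,0],"spin":0},{"offset":[-4,0,0],"spin":0},{"offset":[0,0,0],"spin":0},{"offset":[0,0,0],"spin":0}]'>/dev/null; python3 chk.py &&
python3 -m creep '[{"offset":[2,0,0],"spin":0},{"offset":[2,0,0],"spin":0},{"offset":[2,0,0],"spin":0},{"offset":[-4,0,0],"spin":0},{"offset":[0,0,0],"spin":0},{"offset":[0,0,0],"spin":0}]'>/dev/null && python3 chk.py &&
python3 -m creep '[{"offset":[2,0,0],"spin":0},{"offset":[2,0,0],"spin":0},{"offset":[2,0,0],"spin":0},{"offset":[-4,0,0],"spin":0},{"offset":[0,0,0],"spin":0},{"offset":[0,0,0],"spin":0}]'>/dev/null && python3 chk.py &&
python3 -m creep '[{"offset":[2,0,0],"spin":0},{"offset":[2,0,0],"spin":0},{"offset":[2,0,0],"spin":0},{"offset":[-4,0,0],"spin":0},{"offset":[0,0,0],"spin":0},{"offset":[0,0,0],"spin":0}]'>/dev/null && python3 chk.py &&
python3 -m creep '[{"offset":[2,0,0],"spin":0},{"offset":[2,0,0],"spin":0},{"offset":[2,0,0],"spin":0},{"offset":[-4,0,0],"spin":0},{"offset":[0,0,0],"spin":0},{"offset":[0,0,0],"spin":0}]'>/dev/null && python3 chk.py &&
python3 -m creep '[{"offset":[2,0,0],"spin":0},{"offset":[2,0,0],"spin":0},{"offset":[2,0,0],"spin":0},{"offset":[-4,0,0],"spin":0},{"offset":[0,0,0],"spin":0},{"offset":[0,0,0],"spin":0}]'>/dev/null && python3 chk.py &&
python3 -m creep '[{"offset":[2,0,0],"spin":0},{"offset":[2,0,0],"spin":0},{"offset":[2,0,0],"spin":0},{"offset":[-4,0,0],"spin":0},{"offset":[0,0,0],"spin":0},{"offset":[0,0,0],"spin":0}]'>/dev/null && python3 chk.py &&
python3 -m creep '[{"offset":[2,0,0],"spin":0},{"offset":[2,0,0],"spin":0},{"offset":[2,0,0],"spin":0},{"offset":[-4,0,0],"spin":0},{"offset":[0,0,0],"spin":0},{"offset":[0,0,0],"spin":0}]'>/dev/null && python3 chk.py
```

```text
t9.00 blk mm [ -1.2 248.8  69.3] yaw err -0.005 rp [-1.546  0.018] F [-0.43  0.26  0.06] gap 0.0007
top z at -100: 85.4, at +25: 85.8 level
t9.65 blk mm [ -1.2 246.7  69.3] yaw err -0.005 rp [-1.546  0.019] F [-0.34  0.77 -0.06] gap 0.0004
top z at -100: 86.0, at +25: 85.8 level
t10.30 blk mm [ -1.2 244.6  69.2] yaw err -0.005 rp [-1.546  0.019] F [ 0.87  0.37 -0.18] gap 0.0003
top z at -100: 86.0, at +25: 85.3 level
t10.95 blk mm [ -1.2 242.5  69.2] yaw err -0.005 rp [-1.546  0.019] F [-0.5   0.16  0.35] gap 0.0006
top z at -100: 85.7, at +25: 86.2 level
t11.60 blk mm [ -1.2 240.3  69.2] yaw err -0.006 rp [-1.546  0.019] F [0.27 0.16 0.35] gap 0.0002
top z at -100: 85.6, at +25: 86.2 level
t12.25 blk mm [ -1.2 238.2  69.1] yaw err -0.006 rp [-1.546  0.019] F [ 0.05  0.3  -0.31] gap 0.0007
top z at -100: 85.4, at +25: 85.3 level
t12.90 blk mm [ -1.2 236.1  69.1] yaw err -0.006 rp [-1.546  0.02 ] F [-0.22 -0.17  0.04] gap 0.0002
top z at -100: 86.2, at +25: 85.2 level
t13.55 blk mm [ -1.2 234.   69.1] yaw err -0.006 rp [-1.546  0.02 ] F [-0.67 -0.22  0.07] gap 0.0000
top z at -100: 85.9, at +25: 85.7 level
```

```bash
python3 -m creep '[{"offset":[2,0,0],"spin":0},{"offset":[2,0,0],"spin":0},{"offset":[2,0,0],"spin":0},{"offset":[-4,0,0],"spin":0},{"offset":[0,0,0],"spin":0},{"offset":[0,0,0],"spin":0}]'>/dev/null; python3 chk.py &&
python3 -m creep '[{"offset":[2,0,0],"spin":0},{"offset":[2,0,0],"spin":0},{"offset":[2,0,0],"spin":0},{"offset":[-4,0,0],"spin":0},{"offset":[0,0,0],"spin":0},{"offset":[0,0,0],"spin":0}]'>/dev/null && python3 chk.py &&
python3 -m creep '[{"offset":[2,0,0],"spin":0},{"offset":[2,0,0],"spin":0},{"offset":[2,0,0],"spin":0},{"offset":[-4,0,0],"spin":0},{"offset":[0,0,0],"spin":0},{"offset":[0,0,0],"spin":0}]'>/dev/null && python3 chk.py &&
python3 -m creep '[{"offset":[2,0,0],"spin":0},{"offset":[2,0,0],"spin":0},{"offset":[2,0,0],"spin":0},{"offset":[-4,0,0],"spin":0},{"offset":[0,0,0],"spin":0},{"offset":[0,0,0],"spin":0}]'>/dev/null && python3 chk.py &&
python3 -m creep '[{"offset":[2,0,0],"spin":0},{"offset":[2,0,0],"spin":0},{"offset":[2,0,0],"spin":0},{"offset":[-4,0,0],"spin":0},{"offset":[0,0,0],"spin":0},{"offset":[0,0,0],"spin":0}]'>/dev/null && python3 chk.py &&
python3 -m creep '[{"offset":[2,0,0],"spin":0},{"offset":[2,0,0],"spin":0},{"offset":[2,0,0],"spin":0},{"offset":[-4,0,0],"spin":0},{"offset":[0,0,0],"spin":0},{"offset":[0,0,0],"spin":0}]'>/dev/null && python3 chk.py &&
python3 -m creep '[{"offset":[2,0,0],"spin":0},{"offset":[2,0,0],"spin":0},{"offset":[2,0,0],"spin":0},{"offset":[-4,0,0],"spin":0},{"offset":[0,0,0],"spin":0},{"offset":[0,0,0],"spin":0}]'>/dev/null && python3 chk.py &&
python3 -m creep '[{"offset":[2,0,0],"spin":0},{"offset":[2,0,0],"spin":0},{"offset":[2,0,0],"spin":0},{"offset":[-4,0,0],"spin":0},{"offset":[0,0,0],"spin":0},{"offset":[0,0,0],"spin":0}]'>/dev/null && python3 chk.py &&
python3 -m creep '[{"offset":[2,0,0],"spin":0},{"offset":[2,0,0],"spin":0},{"offset":[2,0,0],"spin":0},{"offset":[-4,0,0],"spin":0},{"offset":[0,0,0],"spin":0},{"offset":[0,0,0],"spin":0}]'>/dev/null && python3 chk.py &&
python3 -m creep '[{"offset":[2,0,0],"spin":0},{"offset":[2,0,0],"spin":0},{"offset":[2,0,0],"spin":0},{"offset":[-4,0,0],"spin":0},{"offset":[0,0,0],"spin":0},{"offset":[0,0,0],"spin":0}]'>/dev/null && python3 chk.py
```

```text
t14.20 blk mm [ -1.2 231.9  69.1] yaw err -0.006 rp [-1.546  0.02 ] F [ 0.04  0.56 -0.34] gap 0.0005
top z at -100: 86.2, at +25: 85.8 level
t14.85 blk mm [ -1.2 229.7  69. ] yaw err -0.006 rp [-1.546  0.02 ] F [-0.85 -0.11  0.82] gap 0.0004
top z at -100: 85.8, at +25: 86.1 level
t15.50 blk mm [ -1.2 227.6  69. ] yaw err -0.007 rp [-1.546  0.021] F [-0.13  0.24 -0.36] gap 0.0005
top z at -100: 86.3, at +25: 85.3 level
t16.15 blk mm [ -1.2 225.5  69. ] yaw err -0.007 rp [-1.546  0.021] F [-0.11  0.51 -0.03] gap 0.0006
top z at -100: 85.7, at +25: 86.1 level
t16.80 blk mm [ -1.1 223.4  69. ] yaw err -0.007 rp [-1.545  0.021] F [ 0.81  0.83 -0.44] gap 0.0004
top z at -100: 86.0, at +25: 86.4 level
t17.45 blk mm [ -1.2 221.2  68.9] yaw err -0.007 rp [-1.546  0.021] F [-0.13 -0.46 -0.44] gap 0.0004
top z at -100: 85.7, at +25: 85.3 level
t18.10 blk mm [ -1.2 219.1  68.9] yaw err -0.007 rp [-1.545  0.021] F [ 0.58  0.79 -0.06] gap 0.0007
top z at -100: 86.2, at +25: 85.7 level
t18.75 blk mm [ -1.2 216.9  68.8] yaw err -0.008 rp [-1.546  0.022] F [-0.66 -0.47 -0.42] gap 0.0006
top z at -100: 85.8, at +25: 85.5 level
t19.40 blk mm [ -1.2 214.8  68.8] yaw err -0.008 rp [-1.545  0.022] F [-0.37 -1.26  0.05] gap 0.0004
top z at -100: 85.7, at +25: 86.1 level
t20.05 blk mm [ -1.2 212.7  68.8] yaw err -0.008 rp [-1.545  0.022] F [ 0.47 -0.21  0.27] gap 0.0004
top z at -100: 85.5, at +25: 85.7 level
```

```bash
python3 - <<'E'
from h import *
d=load("chk");p=toblk(cloud(d).reshape(-1,3));m=(abs(p[:,0])<.006)&(abs(p[:,2]-.086)<.005)&(p[:,1]<.2)&(p[:,1]>-.3);print("low end y",p[m,1].min(),"mid",p[m,1].min()+.2)
E
python3 -m creep '[{"offset":[2,0,0],"spin":0},{"offset":[2,0,0],"spin":0},{"offset":[2,0,0],"spin":0},{"offset":[-4,0,0],"spin":0},{"offset":[0,0,0],"spin":0},{"offset":[0,0,0],"spin":0}]'>/dev/null; python3 chk.py &&
python3 -m creep '[{"offset":[2,0,0],"spin":0},{"offset":[2,0,0],"spin":0},{"offset":[2,0,0],"spin":0},{"offset":[-4,0,0],"spin":0},{"offset":[0,0,0],"spin":0},{"offset":[0,0,0],"spin":0}]'>/dev/null && python3 chk.py &&
python3 -m creep '[{"offset":[2,0,0],"spin":0},{"offset":[2,0,0],"spin":0},{"offset":[2,0,0],"spin":0},{"offset":[-4,0,0],"spin":0},{"offset":[0,0,0],"spin":0},{"offset":[0,0,0],"spin":0}]'>/dev/null && python3 chk.py &&
python3 -m creep '[{"offset":[2,0,0],"spin":0},{"offset":[2,0,0],"spin":0},{"offset":[2,0,0],"spin":0},{"offset":[-4,0,0],"spin":0},{"offset":[0,0,0],"spin":0},{"offset":[0,0,0],"spin":0}]'>/dev/null && python3 chk.py &&
python3 -m creep '[{"offset":[2,0,0],"spin":0},{"offset":[2,0,0],"spin":0},{"offset":[2,0,0],"spin":0},{"offset":[-4,0,0],"spin":0},{"offset":[0,0,0],"spin":0},{"offset":[0,0,0],"spin":0}]'>/dev/null && python3 chk.py &&
python3 -m creep '[{"offset":[2,0,0],"spin":0},{"offset":[2,0,0],"spin":0},{"offset":[2,0,0],"spin":0},{"offset":[-4,0,0],"spin":0},{"offset":[0,0,0],"spin":0},{"offset":[0,0,0],"spin":0}]'>/dev/null && python3 chk.py &&
python3 -m creep '[{"offset":[2,0,0],"spin":0},{"offset":[2,0,0],"spin":0},{"offset":[2,0,0],"spin":0},{"offset":[-4,0,0],"spin":0},{"offset":[0,0,0],"spin":0},{"offset":[0,0,0],"spin":0}]'>/dev/null && python3 chk.py
```

```text
low end y -0.20851249237530112 mid -0.008512492375301106
t20.70 blk mm [ -1.2 210.6  68.7] yaw err -0.008 rp [-1.545  0.022] F [-0.05  0.19 -0.59] gap 0.0004
top z at -100: 85.3, at +25: 85.6 level
t21.35 blk mm [ -1.2 208.5  68.7] yaw err -0.008 rp [-1.545  0.022] F [ 0.5  -1.43 -0.45] gap 0.0001
top z at -100: 83.2, at +25: 86.6 level
t22.00 blk mm [ -1.2 206.3  68.6] yaw err -0.008 rp [-1.545  0.023] F [0.3  0.28 0.19] gap 0.0003
top z at -100: 79.5, at +25: 86.6 TIPPED
```

```bash
python3 -m creep '[{"offset":[-6,0,0],"spin":0},{"offset":[-10,0,0],"spin":0},{"offset":[0,0,0],"spin":0},{"offset":[0,0,0],"spin":0}]'>/dev/null; python3 chk.py; python3 -m creep '[{"offset":[0,0,0],"spin":0},{"offset":[0,0,0],"spin":0}]'>/dev/null; python3 chk.py
python3 - <<'E'
from h import *
d=load("chk");p=toblk(cloud(d).reshape(-1,3));m=(abs(p[:,0])<.006)&(p[:,2]>.06)&(p[:,1]>-.3)&(p[:,1]<.15)
f=np.polyfit(p[m&(p[:,2]<.11),1],p[m&(p[:,2]<.11),2],1);print("slope,z0",f, "low end",p[m,1].min())
E
```

```text
t22.45 blk mm [ -1.  223.9  69.1] yaw err -0.008 rp [-1.545  0.023] F [ 0.45 -0.98  0.13] gap 0.0003
top z at -100: 75.7, at +25: 88.0 TIPPED
t22.70 blk mm [ -1.1 223.9  69. ] yaw err -0.008 rp [-1.545  0.023] F [-0.17 -0.51  0.32] gap 0.0002
top z at -100: 76.2, at +25: 88.5 TIPPED
slope,z0 [0.09913121 0.0856497 ] low end -0.2156637884548647
```

```bash
python3 -m creep '[{"offset":[0,-45,0],"spin":0},{"offset":[0,-45,0],"spin":0},{"offset":[0,-45,0],"spin":0},{"offset":[42,0,-21],"spin":0},{"offset":[42,0,-21],"spin":0},{"offset":[42,0,-21],"spin":0},{"offset":[42,0,-21],"spin":0},{"offset":[42,0,-21],"spin":0},{"offset":[42,0,-21],"spin":0},{"offset":[42,0,-21],"spin":0},{"offset":[42,0,-21],"spin":0},{"offset":[42,0,-21],"spin":0},{"offset":[0,0,0],"spin":0.1},{"offset":[0,0,0],"spin":0.1},{"offset":[0,0,0],"spin":0}]' 0.5 10
python3 - <<'E'
from h import *
a=shot("wrist","w3");b=shot("top","t3");print(a["xyz"],a["orientation"])
I=a["image"].copy()
# fisheye projection of estimated fin top
c=(np.array([.416,-.2514,.052])-a["xyz"])@rot(a);th=np.arctan2(np.hypot(c[0],c[1]),c[2]);r=th*a["fx"];h=np.hypot(c[0],c[1])
u,v=a["cx"]+r*c[0]/h,a["cy"]+r*c[1]/h;print(u,v,c);cv2.circle(I,(int(u),int(v)),4,(255,0,0),1)
cv2.imwrite("pics/v3.png",I[:,:,::-1])
E
```

```text
time_s: 24.25
ee_pos: [0.4065, -0.2715, 0.1973]
orientation: [-1.542, 0.023, -1.588]
force: [-0.3, -0.1, 0.3]
finger_gap: 0.0455
[ 0.40302373 -0.20171011  0.3688984 ] [ 2.90019503 -0.02887589 -0.01779184]
320.93574054890087 204.71280049332265 [ 0.00470301 -0.02780447  0.31979189]
```

View pics/v3.png

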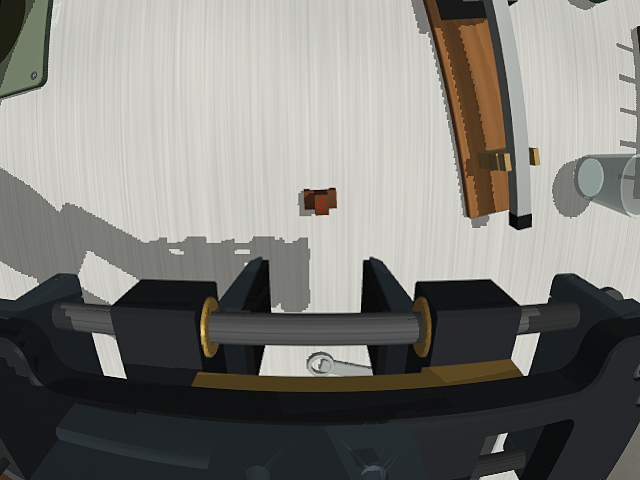

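The picture shows the saddle upright at (320,200), just behind the jaw gap, and my depth estimate lands on its fin. Now I'll measure it with the wrist camera.

```bash
cat >> h.py <<'E'
def fcloud(d):
    v,u=np.mgrid[0:480,0:640];x=(u-d["cx"])/d["fx"];y=(v-d["cy"])/d["fy"];t=np.hypot(x,y)+1e-9
    k=np.tan(np.minimum(t,1.4))/t*d["depth"]
    return np.stack([x*k,y*k,d["depth"]],-1)@rot(d).T+d["xyz"]
E
python3 - <<'E'
from h import *
np.set_printoptions(precision=4,suppress=True)
a=load("w3");P=fcloud(a)
q=P[180:222,295:345].reshape(-1,3);I=a["image"][180:222,295:345].reshape(-1,3).astype(int)
print("table",np.median(P[120:170,250:290,2]))
br=(I[:,0]>1.4*I[:,2])
for lo,hi in((.014,.026),(.047,.058),(.03,.06)):
    m=(q[:,2]>lo)&(q[:,2]<hi)&br;r=cv2.minAreaRect(q[m,:2].astype(np.float32)*1000);print(lo,m.sum(),r,np.median(q[m],0))
t=load("t3");p=cloud(t)[300:335,380:415].reshape(-1,3)
for lo,hi in((.015,.026),(.045,.058)):
    m=(p[:,2]>lo)&(p[:,2]<hi);print("top",m.sum(),cv2.minAreaRect(p[m,:2].astype(np.float32)*1000),np.median(p[m],0))
state()
E
```

```text
table -0.0007734665651834005
0.014 359 ((416.39385986328125, -250.96771240234375), (30.548114776611328, 17.234193801879883), 1.8442214727401733) [ 0.4101 -0.2505  0.0192]
0.047 281 ((416.32952880859375, -251.10934448242188), (11.618131637573242, 18.057674407958984), 1.7692219018936157) [ 0.4162 -0.2511  0.0512]
0.03 315 ((416.30517578125, -251.11102294921875), (11.694611549377441, 17.978607177734375), 1.3707584142684937) [ 0.4162 -0.2501  0.0511]
top 53 ((415.59954833984375, -251.51791381835938), (17.035537719726562, 29.515972137451172), 86.414306640625) [ 0.422  -0.2507  0.0207]
top 36 ((415.9716491699219, -251.10260009765625), (17.088836669921875, 10.650616645812988), 88.30132293701172) [ 0.4161 -0.2514  0.0515]
t24.35 blk mm [-203.4 -172.8  197.4] yaw err -0.214 rp [-1.542  0.023] F [0.19 0.81 0.72] gap 0.0455
```

```bash
python3 -m creep '[{"offset":[-8,0,3],"spin":-0.045},{"offset":[-8,0,2],"spin":0},{"offset":[0,40,0],"spin":0},{"offset":[0,40,0],"spin":0},{"offset":[0,35,0],"spin":0},{"offset":[0,0,0],"spin":0},{"offset":[0,0,0],"spin":0}]'

```

```text
time_s: 25.05
ee_pos: [0.4198, -0.2464, 0.0833]
orientation: [-1.534, 0.018, -1.521]
force: [0.0, -0.1, 0.3]
finger_gap: 0.046
```

```bash
python3 -m creep '[{"offset":[5,0,-6],"spin":0.019},{"offset":[0,20,0],"spin":0},{"offset":[0,20,0],"spin":0},{"offset":[0,10,0],"spin":0},{"offset":[0,0,0],"spin":0},{"offset":[0,0,0],"spin":0}]'

```

```text
time_s: 25.65
ee_pos: [0.4216, -0.2558, 0.0417]
orientation: [-1.518, 0.007, -1.542]
force: [0.3, -0.1, 1.2]
finger_gap: 0.0455
```

```bash
python3 -m creep '[{"offset":[-5,5,-6],"spin":0},{"offset":[0,9,0],"spin":0},{"offset":[0,0,0],"spin":0},{"offset":[0,0,0],"spin":0}]'

```

```text
time_s: 26.05
ee_pos: [0.4167, -0.2513, 0.0287]
orientation: [-1.515, 0.004, -1.542]
force: [0.6, -0.2, 1.0]
finger_gap: 0.0458
```

```bash
python3 -m creep '[{"offset":[0,0,0],"spin":0},{"offset":[0,0,0],"spin":0},{"offset":[0,0,0],"spin":0},{"offset":[0,0,0],"spin":0},{"offset":[0,0,0],"spin":0}]' 0 12
python3 -m creep '[{"offset":[0,-15,0],"spin":0},{"offset":[0,-40,0],"spin":0},{"offset":[0,-45,0],"spin":0},{"offset":[0,-30,0],"spin":0},{"offset":[0,0,0],"spin":0},{"offset":[0,0,0],"spin":0}]'
python3 - <<'E'
from h import *
s=state();b=shot("scene","s4");t=shot("top","t4")
# edge in two views: corner pixels of the block top nearest the edge - crop with projected estimate
w=O+np.array([0,0,.07])
for d in(b,t): print(proj(d,w))
W=lambda p:R.from_euler("z",Y).apply(p)+O
for n,d in(("s",b),("t",t)):
    P=cloud(d);p=toblk(P);I=d["image"].astype(int)
    # block top: dark pixels at height .07 beside the bar
    m=(abs(p[...,2]-.07)<.006)&(abs(p[...,0])<.034)&(p[...,1]>-.03)&(p[...,1]<.15)
    dark=m&(I.max(-1)<85)&(abs(p[...,0])>.011)
    for lab,sel in(("xneg",p[...,0]<0),("xpos",p[...,0]>0)):
        q=p[dark&sel]
        if len(q)>10: print(n,lab,len(q),"y",np.percentile(q[:,1],[0,2,5]).round(4),"x",np.percentile(q[:,0],[1,99]).round(4),"ymax",q[:,1].max().round(4))
    m=(abs(p[...,0])<.005)&(p[...,1]>-.2)&(p[...,1]<.04)&(abs(p[...,2]-.08)<.02);f=np.polyfit(p[m][:,1],p[m][:,2],1);print(n,"bar slope,z0",f)
    # bar x centre near edge
    for yy in(-.1,-.05,.0):
        m=(abs(p[...,1]-yy)<.01)&(abs(p[...,2]-(.086+.1*min(yy,0)))<.005);print(n,yy,p[m][:,0].min().round(4),p[m][:,0].max().round(4))
E
```

```text
time_s: 26.55
ee_pos: [0.4169, -0.2515, 0.0291]
orientation: [-1.515, 0.004, -1.542]
force: [-3.0, -0.7, 3.3]
finger_gap: 0.0122
time_s: 27.15
ee_pos: [0.4087, -0.2517, 0.1624]
orientation: [-1.518, 0.006, -1.542]
force: [-0.9, -0.8, -0.6]
finger_gap: 0.0116
t27.15 blk mm [-197.7 -154.5  162.4] yaw err -0.171 rp [-1.518  0.006] F [-0.87 -0.77 -0.55] gap 0.0116
(np.float64(314.7100191273902), np.float64(231.31544032871483))
(np.float64(322.93445016736416), np.float64(257.1823312596626))
s xneg 35 y [0.0045 0.0045 0.0062] x [-0.0312 -0.0228] ymax 0.0743
s xpos 462 y [0.0035 0.006  0.0087] x [0.0115 0.0319] ymax 0.1422
s bar slope,z0 [0.10218111 0.08471029]
s -0.1 -0.0123 0.007
s -0.05 -0.0141 0.0082
s 0.0 -0.0087 0.0091
t xneg 317 y [-0.0004  0.0018  0.0052] x [-0.03   -0.0116] ymax 0.1388
t xpos 288 y [-0.0002  0.0017  0.0046] x [0.0111 0.03  ] ymax 0.1372
t bar slope,z0 [0.10215014 0.08574584]
t -0.1 -0.0102 0.0054
t -0.05 -0.0097 0.0064
t 0.0 -0.0091 0.0069
```

```bash
python3 -m creep '[{"offset":[0,0,0],"spin":-0.14},{"offset":[0,0,0],"spin":-0.03},{"offset":[-26,0,33],"spin":0},{"offset":[-26,0,33],"spin":0},{"offset":[-26,0,33],"spin":0},{"offset":[-26,0,33],"spin":0},{"offset":[-26,0,33],"spin":0},{"offset":[-20,0,27],"spin":0},{"offset":[0,0,0],"spin":0},{"offset":[0,0,0],"spin":0}]'
python3 -c "
from h import *
state()"
```

```text
time_s: 28.25
ee_pos: [0.5634, -0.0563, 0.1509]
orientation: [-1.549, 0.014, -1.368]
force: [-0.3, 0.1, -0.5]
finger_gap: 0.0119
t28.25 blk mm [ -7.2   6.2 150.9] yaw err 0.002 rp [-1.549  0.014] F [-0.3   0.12 -0.48] gap 0.0119
```

```bash
python3 -m creep '[{"offset":[6,6,7],"spin":0},{"offset":[0,6,0],"spin":0},{"offset":[0,0,0],"spin":0},{"offset":[0,0,0],"spin":0}]' >/dev/null
python3 - <<'E'
from h import *
state();a=shot("wrist","w5");b=shot("scene","s5")
P=toblk(fcloud(a));I=a["image"].astype(int)
Q=np.hstack([cv2.resize(a["image"][130:330,200:440],(480,400),interpolation=cv2.INTER_CUBIC),cv2.resize(b["image"][160:280,260:356],(320,400),interpolation=cv2.INTER_CUBIC)])
cv2.imwrite("pics/v5.png",Q[:,:,::-1])
dark=(abs(P[...,2]-.07)<.004)&(abs(P[...,0])<.034)&(P[...,1]>-.03)&(P[...,1]<.15)
for lab,sel in(("xneg",P[...,0]<-.012),("xpos",P[...,0]>.012)):
    q=P[dark&sel];print(lab,len(q),"y",np.percentile(q[:,1],[0,1,5]).round(4) if len(q) else '',"x",q[:,0].min().round(4),q[:,0].max().round(4),"ymax",q[:,1].max(),"z",np.median(q[:,2]))
for nm,PP,II in(("wrist",P,I),("scene",toblk(cloud(b)),b["image"].astype(int))):
    br=(II[...,0]>1.35*II[...,2])&(PP[...,2]>.1)&(PP[...,2]<.18)&(abs(PP[...,0])<.04)&(abs(PP[...,1])<.04)
    q=PP[br];print(nm,"saddle",len(q),np.percentile(q,[1,50,99],axis=0).round(4).tolist() if len(q) else '')
E
```

```text
t28.65 blk mm [ -3.1  -2.  135. ] yaw err -0.001 rp [-1.555  0.016] F [-0.81  0.63 -0.5 ] gap 0.0122
xneg 4573 y [0.0003 0.0015 0.0062] x -0.0297 -0.012 ymax 0.14017308365325828 z 0.06924247399498573
xpos 4606 y [0.     0.0011 0.0057] x 0.012 0.0312 ymax 0.14044393874893182 z 0.06925810635684639
wrist saddle 1493 [[-0.0172, -0.0167, 0.1083], [-0.003, 0.0066, 0.1539], [0.0123, 0.0149, 0.1742]]
scene saddle 71 [[0.0014, -0.0074, 0.1071], [0.0105, 0.0017, 0.124], [0.0138, 0.0089, 0.1302]]
```

View pics/v5.png

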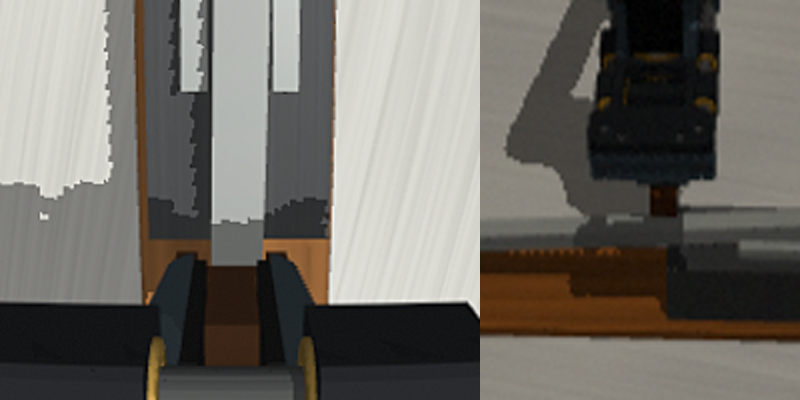

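The wrist view shows the saddle in the jaws above the bar. The block's edge is at y = 0.000 in my frame, with its middle at x of about +0.8 mm. The top view agrees, while the scene camera reads about 3.7 mm off in y. Next I measure the saddle against the bar and edge in the same wrist frame.

```bash
cat > meas.py <<'E'
from h import *
import sys
a=load(sys.argv[1]);zb=float(sys.argv[2]) # saddle feet height
P=toblk(fcloud(a));I=a["image"].astype(int)
br=(I[...,0]>1.35*I[...,2])&(I[...,0]>25)&(abs(P[...,0])<.03)&(abs(P[...,1])<.03)
for lo,hi in((.0,.01),(.01,.018),(.022,.036),(.04,.06)):
    q=P[br&(P[...,2]>zb+lo)&(P[...,2]<zb+hi)]*1000
    if len(q): print("saddle z+%d..%d"%(lo*1e3,hi*1e3),len(q),"x",np.percentile(q[:,0],[1,99]).round(1),"y",np.percentile(q[:,1],[1,50,99]).round(1))
for yy in(.02,.03,.04):
    m=(abs(P[...,1]-yy)<.004)&(abs(P[...,2]-.087-.1*yy)<.004)&(abs(P[...,0])<.02);q=P[m]*1000
    if len(q): print("bar",yy,q[:,0].min().round(1),q[:,0].max().round(1),np.median(q[:,2]).round(1))
E
python3 meas.py w5 .107
```

```text
saddle z+0..10 36 x [-17.9  12.9] y [6.3 7.4 7.8]
saddle z+10..18 93 x [-8.6  3.5] y [6.7 7.2 7.6]
saddle z+22..36 278 x [-10.    6.8] y [ 6.3  7.  15.6]
saddle z+40..60 840 x [-18.9  12.4] y [-3.2  4.  14.9]
bar 0.02 -7.8 8.0 87.1
bar 0.03 -7.7 7.9 88.1
bar 0.04 -7.6 8.3 89.1
```

```bash
python3 -m creep '[{"offset":[-1,4,2.6],"spin":0},{"offset":[0,4,0],"spin":0},{"offset":[0,4,0],"spin":0},{"offset":[0,0,0],"spin":0},{"offset":[0,0,0],"spin":0}]' >/dev/null
python3 - <<'E'
from h import *
s=state();shot("wrist","w6")
E
python3 meas.py w6 .093
```

```text
t29.25 blk mm [  0.   -0.8 123.2] yaw err -0.001 rp [-1.553  0.015] F [ 0.48  0.72 -0.17] gap 0.0121
saddle z+0..10 44 x [-14.8  16.1] y [7.5 8.7 9.2]
saddle z+10..18 62 x [-5.5  6.6] y [8.  8.4 8.9]
saddle z+22..36 269 x [-9.3  8.4] y [ 7.5  8.2 16.7]
saddle z+40..60 879 x [-6.1 15.2] y [-1.9  5.6 16.1]
bar 0.02 -8.0 7.6 87.1
bar 0.03 -7.9 7.5 88.0
bar 0.04 -7.7 8.0 89.0
```

```bash
python3 -m creep '[{"offset":[0.3,2,-0.7],"spin":0},{"offset":[0,2,0],"spin":0},{"offset":[0,2,0],"spin":0},{"offset":[0,2,0],"spin":0},{"offset":[0,0,0],"spin":0}]' >/dev/null
python3 -c "
from h import *
state()"
python3 -m creep '[{"offset":[0,2,0],"spin":0},{"offset":[0,2,0],"spin":0},{"offset":[0,0,0],"spin":0}]' >/dev/null
python3 - <<'E'
from h import *
s=state();shot("wrist","w7")
E
python3 meas.py w7 .080
```

```text
t29.80 blk mm [ -0.5  -1.  114.7] yaw err -0.001 rp [-1.553  0.015] F [ 1.33  0.1  -0.84] gap 0.0121
t30.10 blk mm [ -0.4  -0.9 110.3] yaw err -0.001 rp [-1.553  0.015] F [ 0.66 -0.81  0.02] gap 0.0120
saddle z+0..10 41 x [-15.   15.5] y [7.5 8.6 9. ]
saddle z+10..18 59 x [-5.9  6.2] y [7.9 8.3 8.9]
saddle z+22..36 271 x [-7.2  5.8] y [ 7.3  8.1 16.7]
saddle z+40..60 881 x [-6.5 15. ] y [-1.9  5.6 15.9]
bar 0.02 -8.1 7.6 87.1
bar 0.03 -8.0 7.6 88.1
bar 0.04 -7.9 8.5 89.1
```

```bash
for x in 1; do
python3 -m creep '[{"offset":[0,1.5,0],"spin":0},{"offset":[0,1.5,0],"spin":0},{"offset":[0,0,0],"spin":0}]' >/dev/null
python3 -c "
from h import *
state()"
python3 -m creep '[{"offset":[0,1,0],"spin":0},{"offset":[0,0,0],"spin":0}]' >/dev/null
python3 -c "
from h import *
state()"
python3 -m creep '[{"offset":[0,0.7,0],"spin":0},{"offset":[0,0,0],"spin":0}]' >/dev/null; done
python3 - <<'E'
from h import *
state();a=shot("wrist","w8");P=toblk(fcloud(a));I=a["image"].astype(int)
# depth profile of saddle's +y face: body shoulder (top of body) height, bar height now
q=P[(I[...,0]>1.35*I[...,2])&(I[...,0]>25)&(abs(P[...,0])<.02)&(abs(P[...,0])>.009)&(abs(P[...,1])<.014)&(P[...,2]<.115)&(P[...,2]>.06)]
print("shoulder/leg z",len(q),np.percentile(q[:,2],[2,50,98]).round(4))
m=(abs(P[...,0])<.006)&(P[...,1]>.012)&(P[...,1]<.1)&(abs(P[...,2]-.09)<.012);print("bar slope",np.polyfit(P[m][:,1],P[m][:,2],1))
E
```

```text
t30.45 blk mm [ -0.2  -0.9 107.3] yaw err -0.001 rp [-1.553  0.015] F [-0.31 -0.06 -0.02] gap 0.0118
t30.65 blk mm [-1.000e-01 -9.000e-01  1.062e+02] yaw err -0.001 rp [-1.553  0.015] F [ 0.04 -0.3  -1.58] gap 0.0120
t30.85 blk mm [-1.000e-01 -9.000e-01  1.055e+02] yaw err -0.001 rp [-1.552  0.015] F [ 1.07 -0.49  0.35] gap 0.0125
shoulder/leg z 43 [0.0702 0.0788 0.0823]
bar slope [0.10028426 0.08512398]
```

```bash

python3 -m creep '[{"offset":[0,0.6,0],"spin":0},{"offset":[0,0,0],"spin":0}]' >/dev/null
python3 -c "
from h import *
import numpy as np;from station import manip
state()"
python3 -m creep '[{"offset":[0,0.6,0],"spin":0},{"offset":[0,0,0],"spin":0}]' >/dev/null
python3 - <<'E'
from h import *
state();a=shot("wrist","w9");b=shot("scene","s9");P=toblk(fcloud(a));m=(abs(P[...,0])<.006)&(P[...,1]>.012)&(P[...,1]<.1)&(abs(P[...,2]-.09)<.012);print("bar slope",np.polyfit(P[m][:,1],P[m][:,2],1))
Q=np.hstack([cv2.resize(a["image"][210:310,260:380],(480,400),interpolation=cv2.INTER_CUBIC),cv2.resize(b["image"][195:255,285:333],(320,400),interpolation=cv2.INTER_CUBIC)])
cv2.imwrite("pics/v9.png",np.clip(Q[:,:,::-1].astype(int)*2,0,255).astype(np.uint8))
E
```

```text
t31.10 blk mm [  0.   -0.9 105. ] yaw err -0.001 rp [-1.552  0.015] F [ 0.63 -0.22 -0.35] gap 0.0117
t31.30 blk mm [ 1.000e-01 -9.000e-01  1.044e+02] yaw err -0.001 rp [-1.552  0.015] F [ 0.25  0.92 -0.06] gap 0.0120
bar slope [0.10049913 0.08507097]
```

View pics/v9.png

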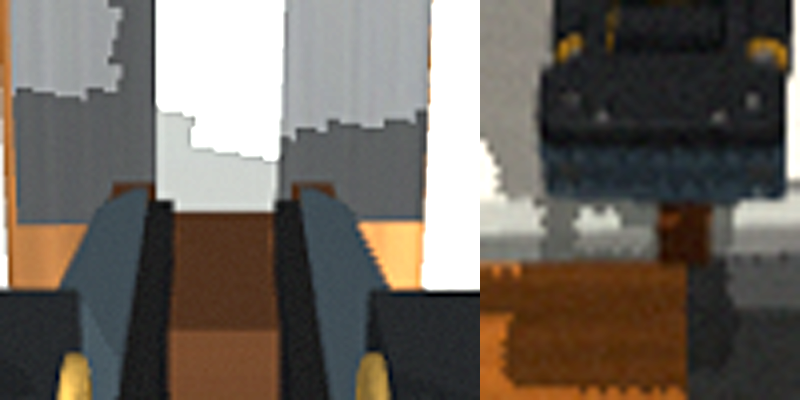

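The picture shows the legs straddling the bar, with the saddle centred on the block's edge (scene crop: saddle at x of about 683, edge at 687). I'll make one last small step and release.

```bash

python3 -m creep '[{"offset":[0,0.6,0],"spin":0},{"offset":[0,0,0],"spin":0}]'
python3 -m creep '[{"offset":[0,0,0],"spin":0},{"offset":[0,0,0],"spin":0},{"offset":[0,0,0],"spin":0},{"offset":[0,0,0],"spin":0}]' 0.4
python3 - <<'E'
from h import *
state();a=shot("wrist","w10");P=toblk(fcloud(a));m=(abs(P[...,0])<.006)&(P[...,1]>.012)&(P[...,1]<.1)&(abs(P[...,2]-.09)<.012);print("bar slope",np.polyfit(P[m][:,1],P[m][:,2],1))
E
python3 meas.py w10 .074
```

```text
time_s: 31.6
ee_pos: [0.572, -0.0619, 0.1038]
orientation: [-1.552, 0.015, -1.372]
force: [-0.2, -0.7, -0.8]
finger_gap: 0.0117
time_s: 32.0
ee_pos: [0.5721, -0.0619, 0.104]
orientation: [-1.552, 0.015, -1.372]
force: [0.3, -0.5, -0.8]
finger_gap: 0.036
t32.00 blk mm [  0.2  -1.  104. ] yaw err -0.001 rp [-1.552  0.015] F [ 0.31 -0.54 -0.79] gap 0.0360
bar slope [0.10107748 0.08505799]
saddle z+0..10 154 x [-14.7  16. ] y [7.5 9.  9.7]
saddle z+10..18 412 x [-14.5  16. ] y [-10.5   7.9   8.6]
saddle z+22..36 367 x [-17.9  18.9] y [-12.5   6.4   7.7]
saddle z+40..60 715 x [-5.   6.5] y [-3.   3.9  5.8]
bar 0.02 -7.8 7.5 87.1
bar 0.03 -7.7 7.8 88.1
bar 0.04 -7.6 7.8 89.1
```

```bash

python3 -m creep '[{"offset":[0,-10,0],"spin":0},{"offset":[0,-20,0],"spin":0},{"offset":[0,-40,0],"spin":0},{"offset":[0,-45,0],"spin":0},{"offset":[0,-40,0],"spin":0},{"offset":[0,0,-45],"spin":0},{"offset":[0,0,-45],"spin":0},{"offset":[0,0,-45],"spin":0},{"offset":[0,0,-45],"spin":0},{"offset":[0,0,0],"spin":0},{"offset":[0,0,0],"spin":0},{"offset":[0,0,0],"spin":0},{"offset":[0,0,0],"spin":0}]'
python3 chk.py
python3 - <<'E'
from h import *
t=shot("top","tf");b=shot("scene","sf");t0=load("top0")
for n,d in(("top",t),("scene",b)):
    P=toblk(cloud(d))
    q=P[(abs(P[...,0])<.02)&(abs(P[...,1])<.02)&(P[...,2]>.105)&(P[...,2]<.13)]*1000;print(n,"fin",len(q),np.percentile(q,[2,50,98],axis=0).round(1).tolist())
P=cloud(t)
for n,bx in dict(flask=(275,168,302,198),beaker=(370,173,400,203),weight=(218,180,240,202),graphite=(255,308,280,330),driver=(135,290,192,348),wrench=(458,253,490,323)).items():
    s=np.s_[bx[1]:bx[3],bx[0]:bx[2]];print(n,np.abs(t["image"][s].astype(int)-t0["image"][s]).mean().round(1),end="; ")
cv2.imwrite("pics/vf.png",np.vstack([cv2.resize(t["image"][220:310,200:430],(760,297),interpolation=cv2.INTER_CUBIC),cv2.resize(b["image"][190:280,220:450],(760,297),interpolation=cv2.INTER_CUBIC)])[:,:,::-1])
E
```

```text
time_s: 33.35
ee_pos: [0.391, -0.1016, 0.2704]
orientation: [-1.538, 0.007, -1.37]
force: [0.2, -0.6, 0.5]
finger_gap: 0.0367
t33.35 blk mm [-185.1   -3.9  270.4] yaw err 0.000 rp [-1.538  0.007] F [ 0.21 -0.61  0.49] gap 0.0367
top z at -100: 75.6, at +25: 88.2 TIPPED
top fin 43 [[-5.8, -13.4, 110.4], [0.1, -4.2, 124.5], [6.3, 5.1, 128.5]]
scene fin 88 [[-5.9, -9.9, 106.1], [4.3, -0.6, 121.1], [7.5, 8.4, 129.6]]
flask 4.6; beaker 5.8; weight 5.6; graphite 4.6; driver 6.6; wrench 6.7;
```

View pics/vf.png

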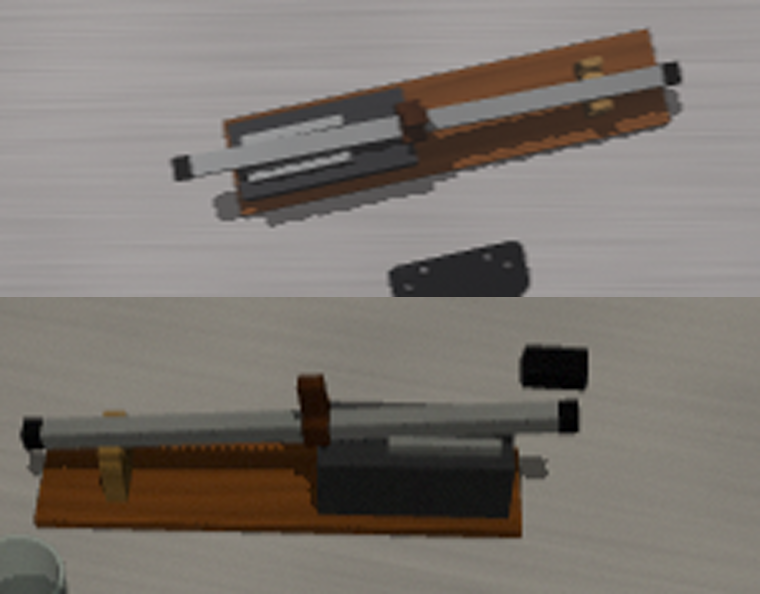

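The final view shows the bar tipped onto the catch post. The saddle sits astride it over the edge, at (412,120) in the top crop and (313,415) in the lower one. The gripper is clear.

```bash
python3 -c "
from station import manip
print(manip.job_done(), manip.sense()['time_s'])"
```

```text
the job is handed in; nothing more can be done
the job is handed in; nothing more can be done
```

The bar is tipped onto the catch post with the saddle astride it over the edge, and the job is handed in at about 33.5 s of the 72 s allowed.

**Sliding the bar:** I pushed it out with the closed fingers, in about 2 mm steps once it had moved about 8 mm, backing off after each step to see whether it tipped. The force readings stayed at 2–3 N. One step overshot: the tilt had just begun on the step before (3.4 mm over 125 mm) and my check still read it as level. The bar may therefore have gone up to about 2 mm further than needed.

**Last checks:**
- **Bar:** it rests at a slope of about 0.10 rad, the same with the saddle on as before.
- **Saddle:** it is seated along the bar, with its base within about 1 mm of the edge, corrected for the tilt. The gripper is well clear.
- **Bystanders:** comparing the before and after top images showed no more than slight, even differences, so none appears to have moved.

**Disagreement:** the scene camera placed the edge about 3.7 mm further towards +y than the wrist and top cameras. Those two agreed to within 1 mm, so I used them.

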